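# Clear the metal chips from under the shelf into the chip drawer

### The arm

A 6-joint arm with a two-finger parallel gripper is mounted at the origin on the work surface. World frame = base frame: x ahead of the robot, y to its left, z up, the work surface at z = 0. Lengths are in m, angles in rad, forces in N, time in s.
With the tool pointing down it reaches from about 0.325 to 0.9 m from the base axis. Payload 3.5 kg.
Tool frame: the origin (TCP) lies at the very end of the fingers, on their centre line; the grasp point (between the pads) lies 19 mm behind it; z points along the fingers, y is the line along which they close (so a half turn about z gives the same grasp; the last joint's range is limited). The gripper opens to 85 mm and grips with 20 to 120 N. Pads are 22 mm wide; open, the fingers measure 114 mm over their backs; the gripper's body (76 mm by 85 mm) begins 54 mm behind the grasp point. The pads swing forward as they close: fully open they stand 13 mm farther back than shut.
Start: joints at [1.026, 0.276, -0.026, 1.268, 0, 1.467], TCP at [0.267, 0.565, 0.231] pointing down, gripper open.
Joint ranges: [-3.12, 3.12], [-0.85, 1.88], [-1.08, 1.24], [-1.95, 2.15], [-1.57, 1.53], [-3.14, 3.14]. Speed limits (rad/s): [2.57, 2.57, 3.14, 3.14, 3.14, 3.14].

### API

Orientations are given as [roll, pitch, yaw] about the fixed x, y, z axes, in that order (R = Rz(yaw) Ry(pitch) Rx(roll)).
In Python, from station import env, hand, kin, camera, camera_model, job gives the robot as it stands. Calls block until the motion is done:
- env.move_pose(position, orientation): joint-space move of the TCP to a pose.
- env.move_linear(position, rot=None, rate=0.15): straight line of the TCP; rot=None keeps the orientation; rate is the mean speed in m/s.
- env.move_joints(angles): joint-space move.
- hand.gripper_to(opening, strength=None): finger opening in m; strength is the grip in N (None keeps the last); returns when the fingers have stopped.
- env.sleep(seconds).
- kin.inverse_kinematics(position, orientation): joint angles nearest the present ones, or None.
- camera(name): name is "side" or "top"; returns (picture, depth): 420x560x3 uint8, red, green, blue; 420x560 float32, m along the optical axis (not along the pixel's ray), 0 where there is no reading.
- camera_model(name): a dict with "fov_y" (degrees; the focal length in pixels is half the picture's height over the tangent of half this angle, whatever the lens; pixels are square), "cx", "cy" (the principal point, pixels), "k1" (the pictures are not rectified: a ray, as slopes to the right and down, at radius r is drawn at 1 + k1 r^2 times it, then the intrinsics apply), "pose" (4x4, takes a point from camera to world coordinates). Camera axes: x right, y down, z forward; pixel columns grow to the right and rows downward; lengths in m; the calibration is good to about 2 mm. A picture is of the moment at which its call begins. camera_model takes no time and is no camera call.
A pose or a line that the arm cannot do raises env.MotionError and nothing moves.
- job.hand_in(): hands the job in; it is judged then, once.
Readings, each from a call of its own:
- env.get_t(): time.
- env.get_joint_pos(): joint angles.
- env.get_dq(): joint speeds.
- env.get_effort(): joint torques, N m.
- env.get_position(): TCP position.
- env.get_tcp_rot(): TCP orientation.
- env.get_contact_force(): force on the tool from outside, world axes, zero at the start.
- env.get_wrist_torque(): the same for the moment, N m.
- env.get_finger_gap(): finger opening in m.
- env.get_finger_force(): force on a finger pad.
Only numpy, scipy, OpenCV 4.12 (cv2) and the standard library are available. Lean on these libraries where they do the work, as an engineer would, in place of code of your own. Each camera call takes 0.05 s, during which the arm holds its last target. There are 200 camera calls.

### The job

Pull the chip drawer under the steel deck out to its stop by its red grip and leave it out. Then take the orange scraper block from its rubber mat and wipe the three metal chips out from under the blue shelf and over the deck's front edge into the open drawer, without touching them with the gripper. Finally lay the scraper flat, right way up, back on its mat, and leave everything else where it stands.

Things in the scene. Friction and masses are not known exactly. Their poses are not given: they have to be found in the camera images.
- rack: fixed steel bench rack with a deck and a shelf above it. Origin: on the table under the middle of the deck's front edge; x points into the rack (away from the robot), y along the front edge, z up. Blue posts 16 mm square between deck and shelf at x = 60 and 190 mm, y = -110 and 110 mm; front and rear are open between them
- deck_front (a point): middle of the front edge of the deck's top, 75 mm above the table; axes like the rack's. The deck is a flat dark steel plate 12 mm thick, x = 0 to 200 mm, y = -114 to 114 mm, open at the front; yellow side curbs 20 mm high leave a lane from y = -90 to 90 mm; a rear curb 12 mm high starts at x = 192 mm
- shelf_front (a point): middle of the lower front edge of the blue and grey slatted shelf above the deck, 50 mm behind the deck's front edge and 230 mm above the table (155 mm above the deck); axes like the rack's. The shelf is 20 mm thick and covers x = 0 to 150 mm from here over the rack's whole width
- drawer (a joint): green chip drawer under the deck: 0 m is shut, 0.10 m is out at its stop; it slides to the rack's -x against a light spring (about 5 N in all), and its stiff runners keep it where it is left
- drawer_grip (a point): middle of the drawer's red grip, an upright rib 16 mm wide (rack y), 45 mm long (rack x), 44 mm tall, standing out from the drawer front; the point is 18 mm below the rib's top (48 mm above the table); axes like the rack's
- drawer_in (a point): middle of the drawer's inner floor, 15 mm above the table; axes like the rack's. Inside 160 mm (x) by 182 mm (y), walls 35 mm high above the floor; moves with the drawer. Fully out, its front wall stands 95 mm ahead of the deck's front edge
- scraper: scraper: orange block 40 x 156 x 30 mm (x, y, z) with a pale wooden handle 24 mm wide (y) on top, level, from x = 20 to -88 mm, its top at z = 65 mm and, behind the block, its underside at z = 40 mm. 0.25 kg. Origin: middle of the block's underside; z up. Starts on the mat, handle towards the robot
- scraper_grip (a point): middle of the free part of the scraper's handle, at x = -70 mm, z = 52.5 mm in the scraper's axes; axes like the scraper's
- mat: fixed black rubber mat 200 x 190 mm (x, y), 4 mm thick, to the left or to the right of the rack. Origin: middle of its underside, on the table
- chip_a: brass-coloured metal strip offcut 60 x 22 mm, 8 mm thick, one end bent up to 16 mm; loose on the deck, at any angle to it within 25 degrees either way. Origin: middle of its underside; x runs along it, z up
- chip_b: copper-coloured metal strip offcut 60 x 22 mm, 8 mm thick, one end bent up to 16 mm; loose on the deck, at any angle to it within 25 degrees either way. Origin: middle of its underside; x runs along it, z up
- chip_c: aluminium-coloured metal strip offcut 60 x 22 mm, 8 mm thick, one end bent up to 16 mm; loose on the deck, at any angle to it within 25 degrees either way. Origin: middle of its underside; x runs along it, z up
- tub: fixed red tub of fittings 170 x 150 x 70 mm high, on the side of the rack without the mat. Origin: middle of its underside
- coupling: bystander: open grey steel pipe coupling, 54 mm across, 55 mm tall, on the table beside the rack's rear. Origin: middle of its underside
- nipple: bystander: solid brass pipe nipple with a collar, 54 mm across, 58 mm tall, on the table beside the rack's rear. Origin: middle of its underside
- carton: bystander: small white carton 75 x 60 x 90 mm (x, y, z), on the table beside the coupling or the nipple. Origin: middle of its underside
- jar: bystander: screw jar, 68 mm across, 100 mm tall, on the table beside the coupling or the nipple. Origin: middle of its underside
- stock_box: bystander: brown cardboard box 75 x 110 x 55 mm standing on the slatted shelf of the rack, near its rear. Origin: middle of its underside
Not all that is in view belongs to the job. What is shaped like the chip_b but green or pink is not meant.

How it is judged:
On the way, in this order (a step that is already met when the one before it is completed fails the run):
1. the drawer is out at its stop (within 10 mm) (value of joint drawer above 0.09 m), for 0.2 s.
2. all three chips are in the drawer, the drawer still out (x of chip_a in the frame of drawer_in between -0.085 and 0.085 m and y of chip_a in the frame of drawer_in between -0.096 and 0.096 m and z of chip_a in the frame of drawer_in between -0.01 and 0.043 m and x of chip_b in the frame of drawer_in between -0.085 and 0.085 m and y of chip_b in the frame of drawer_in between -0.096 and 0.096 m and z of chip_b in the frame of drawer_in between -0.01 and 0.043 m and x of chip_c in the frame of drawer_in between -0.085 and 0.085 m and y of chip_c in the frame of drawer_in between -0.096 and 0.096 m and z of chip_c in the frame of drawer_in between -0.01 and 0.043 m and value of joint drawer above 0.085 m), for 0.2 s.
At the end, for the whole second after the job is handed in: Drawer within 15 mm of its stop; all three chips inside it (origins at most 43 mm above its floor); scraper flat (within 0.1 rad), right way up, on the mat, its block's middle within 85 mm of the mat's middle; scraper and chips at rest (all of step 2 and horizontal distance between scraper and mat below 0.085 m and z of scraper in the frame of mat between -0.003 and 0.01 m and angle between scraper's own z axis and vertical below 0.1 rad and linear speed of each of scraper, chip_a, chip_b, chip_c below 0.02 m/s); the robot touches nothing.
It fails at once if a chip is touched by the gripper or arm (contact force between any of the fingers, the arm and chip_a above 0.5 N or contact force between any of the fingers, the arm and chip_b above 0.5 N or contact force between any of the fingers, the arm and chip_c above 0.5 N).
It fails at once if a bystander is moved by more than 30 mm (distance of any of coupling, nipple, carton, jar, stock_box from where it was at the start of the episode above 0.03 m).
It also fails if it takes over 64 s, if anything falls off the work surface, if the arm or the gripper's body presses on something with over 40 N, if the wrist force passes 120 N, or if a joint passes its speed limit or range.

## Working session

There is one attempt and no reset: what is moved stays moved. The work goes in short steps, each a Python script; the robot and the scene stay as the last script left them, time stands still between calls to the robot, and variables do not carry over. Pictures are saved under pics/ and viewed, at most 10 in all, crops included, and the job is handed in when it is done.

```bash
ls; mkdir -p pics
cat > h.py <<'E'
import numpy as np, cv2
from station import env, hand, kin, camera, camera_model, job
def cloud(name):
    pic,d=camera(name); m=camera_model(name)
    h,w=d.shape; f=h/2/np.tan(np.radians(m["fov_y"])/2)
    K=np.array([[f,0,m["cx"]],[0,f,m["cy"]],[0,0,1.]])
    v,u=np.mgrid[:h,:w]
    pts=np.stack([u,v],-1).reshape(-1,1,2).astype(float)
    s=cv2.undistortPoints(pts,K,np.array([m["k1"],0,0,0,0.])).reshape(h,w,2)
    P=np.dstack([s*d[...,None],d])
    T=np.array(m["pose"])
    W=P@T[:3,:3].T+T[:3,3]; W[d==0]=np.nan
    return pic,W
E
python3 - <<'E'
from h import *
for n in("side","top"):
    p,W=cloud(n); cv2.imwrite(f"pics/{n}0.png",p[...,::-1]); np.savez(f"/tmp/{n}0.npz",p=p,W=W)
    m=camera_model(n); print(n,m["fov_y"],m["k1"],np.round(m["pose"],3).tolist())
print(env.get_t(),env.get_tcp_rot())
E
```

```text
pics
side 53.01942055187158 0.036623121300634776 [[0.8, -0.437, 0.41, 0.153], [-0.6, -0.58, 0.552, -0.56], [-0.003, -0.688, -0.726, 0.873], [0.0, 0.0, 0.0, 1.0]]
top 56.41696109764574 -0.1142210971267976 [[0.191, -0.96, 0.203, 0.326], [-0.982, -0.188, 0.037, -0.024], [0.002, -0.207, -0.978, 1.146], [0.0, 0.0, 0.0, 1.0]]
0.1 [-3.13957364e+00 -2.31228244e-04  2.69979545e+00]
```

View pics/side0.png

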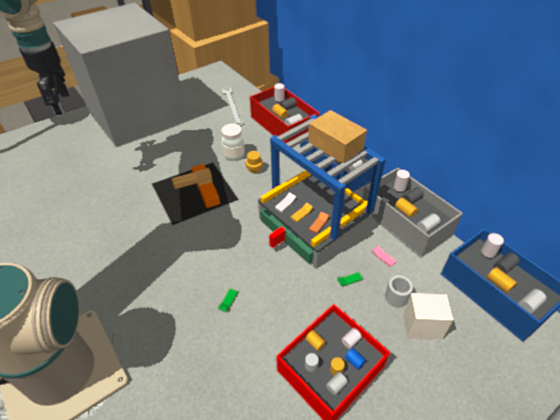

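View pics/top0.png

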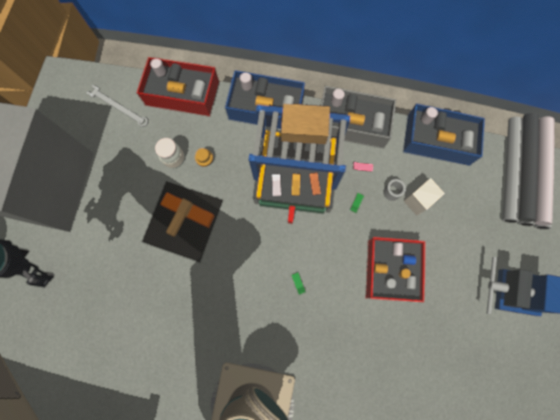

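The side view shows the chips at about (285,203), (302,212) and (320,222), the red grip at (278,237), the scraper block at (207,187) with its handle at (190,180), and the mat to the left of the rack. In the top view the chips are at (276,185), (296,184) and (315,184), and the grip at (292,214). The green strips (229,300) and (350,279) and the pink one (384,256) in the side view are decoys lying on the table. The copper strip on the deck fits chip_b.

```bash
cat > seg.py <<'E'
from h import *
def mask(p,lo,hi):
    return cv2.inRange(cv2.cvtColor(p,cv2.COLOR_RGB2HSV),lo,hi)>0
def box(W,u0,u1,v0,v1):
    m=np.zeros(W.shape[:2],bool); m[v0:v1,u0:u1]=1; return m
def rect(q):
    r=cv2.minAreaRect((q[:,:2]*1000).astype(np.float32)); b=cv2.boxPoints(r)
    return np.round(r[0],1),np.round(r[1],1),round(r[2],1)
def rep(n,W,m,zlo,zhi):
    q=W[m]; q=q[(q[:,2]>zlo)&(q[:,2]<zhi)]
    if len(q)>8: print(n,len(q),rect(q),"med",np.round(np.median(q,0)*1000,1)); 
    return q
E
python3 - <<'E'
from seg import *
B=dict(top=dict(deck=(240,350,150,225),mat=(135,230,175,265)),side=dict(deck=(250,385,165,265),mat=(145,245,155,230)))
for n in("top","side"):
    d=np.load(f"/tmp/{n}0.npz");p,W=d["p"],d["W"];print(n)
    bd=box(W,*B[n]["deck"]);bm=box(W,*B[n]["mat"])
    y=mask(p,(22,150,90),(32,255,255))&bd
    rep("yellow",W,y,.085,.105)
    q=W[y];q=q[(q[:,2]>.08)&(q[:,2]<.105)]
    red=(mask(p,(0,190,90),(4,255,255))|mask(p,(174,190,90),(180,255,255)))&bd
    rep("red",W,red,.055,.08)
    g=mask(p,(50,80,40),(85,255,255))&bd; rep("green",W,g,.03,.075)
    rep("block",W,mask(p,(3,180,60),(14,255,255))&bm,.028,.045)
    rep("handle",W,mask(p,(8,60,60),(20,190,255))&bm,.06,.08)
    rep("mat",W,bm&(p.max(-1)<45),-.005,.012)
    rep("deckall",W,bd,.070,.081)
    rep("chips",W,bd&((p.max(-1)>110))&~y,.08,.096)
    rep("shelf",W,bd|box(W,230,390,100,225),.235,.262)
    hsv=cv2.cvtColor(p,cv2.COLOR_RGB2HSV)
    for (u,v) in dict(top=[(276,185),(296,184),(315,184),(292,214),(180,215),(190,205),(265,185)],side=[(285,203),(302,212),(320,222),(278,237),(190,180),(207,187)])[n]:
        print(u,v,hsv[v,u],np.round(W[v,u]*1000))
E
```

```text
top
yellow 172 (array([657.7,   1.6]), array([159.7, 201.8]), 4.2) med [622.9 -85.6  94. ]
red 49 (array([544.9,  -5.8]), array([41.4,  9.4]), 4.6) med [546.3  -5.7  64.5]
green 80 (array([5.697e+02, 1.000e-01]), array([ 10. , 176.9]), 2.0) med [567.9  31.5  48.7]
block 504 (array([507.1, 298.3]), array([157.1,  40.8]), 76.7) med [505.7 279.5  32.8]
handle 333 (array([474.6, 305.9]), array([ 27.1, 106.3]), 75.1) med [474.8 305.4  67.3]
mat 1600 (array([475.7, 311. ]), array([184.9, 191.4]), 82.1) med [469.2 293.9   2.7]
deckall 2406 (array([659.3,   2.3]), array([172.9, 229.4]), 5.1) med [632.7  -2.3  74.1]
chips 654 (array([645.5,   3.7]), array([162.3, 233.9]), 10.2) med [631.5  -5.4  84.9]
shelf 2311 (array([699.4,   5.1]), array([150.8, 236.7]), 4.0) med [667.6   5.8 248.8]
276 185 [  7  20 217] [614.  50.  84.]
296 184 [ 18 169 201] [628.  -4.  82.]
315 184 [ 11 157 197] [638. -57.  83.]
292 214 [  2 203 212] [545.  -9.  64.]
180 215 [ 17 126 113] [481. 302.  65.]
190 205 [ 17 121  95] [516. 283.  57.]
265 185 [60  6 87] [611.  82.  74.]
side
yellow 358 (array([673.4,   4. ]), a
[... 276 characters left out ...]
75.9) med [498.4 262.1  34. ]
handle 305 (array([471.7, 306.7]), array([ 29.8, 110.7]), 77.3) med [470.6 303.8  68.1]
mat 1324 (array([472.1, 310.1]), array([191.4, 191.6]), 81.4) med [456.5 280.3   4.2]
deckall 3118 (array([723.8,  -1. ]), array([233.1, 337.1]), 89.8) med [666.6  -3.2  75.2]
chips 939 (array([731.3,   9.2]), array([315.9, 231.2]), 3.9) med [637.5 -14.   85.2]
shelf 2540 (array([697.8,   5.6]), array([152.6, 237.9]), 4.0) med [665.9 -33.7 249.4]
285 203 [  6  10 250] [610.  47.  85.]
302 212 [ 22 201 243] [624.  -5.  86.]
320 222 [ 13 175 243] [642. -56.  82.]
278 237 [  2 251 138] [541. -15.  57.]
190 180 [ 17 150 134] [464. 300.  60.]
207 187 [ 14 255 148] [497. 267.  39.]
```

Run:
```python
from h import *
a=cv2.imread("pics/top0.png")[95:235,130:410]; b=cv2.imread("pics/side0.png")[120:270,240:400]
a=cv2.resize(a,None,fx=2.85,fy=2.85,interpolation=2)[:, :800]; cv2.imwrite("pics/top0c.png",a)
cv2.imwrite("pics/side0c.png",cv2.resize(b,None,fx=4,fy=4,interpolation=2))
```

```text
(no output)
```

View pics/side0c.png

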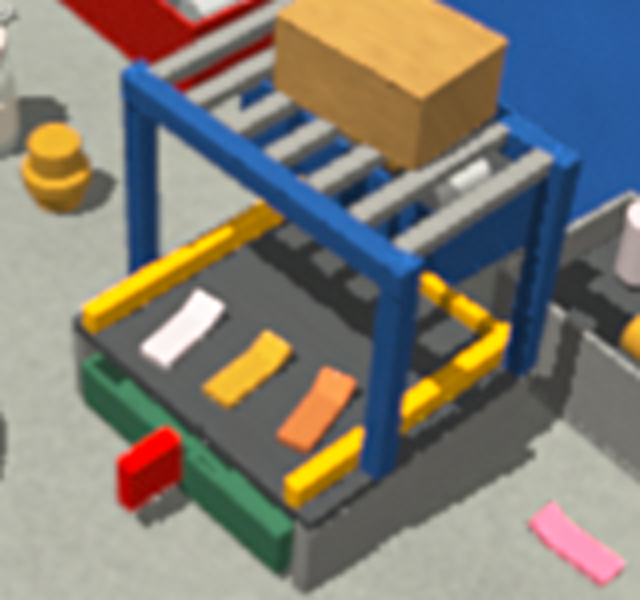

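```bash
cat > g.py <<'E'
from seg import *
from scipy.spatial.transform import Rotation as R
RY=np.radians(4.0); RO=np.array([.5738,-.0034,0])
SY=np.radians(-13.5); SO=np.array([.506,.2975,.004]); MAT=np.array([.474,.3105])
def rack(x,y,z): return RO+R.from_euler('z',RY).apply([x,y,z])
def scr(x,y,z): return SO+R.from_euler('z',SY).apply([x,y,z])
def pose(grasp,yaw,alpha,flip=1):
    """TCP position and rpy for a grasp point; tool z = (cos a,0,-sin a) turned by yaw"""
    z=np.array([np.cos(alpha),0,-np.sin(alpha)]); y=np.array([0,flip,0.])
    M=R.from_euler('z',yaw)*R.from_matrix(np.c_[np.cross(y,z),y,z])
    return np.asarray(grasp)+.019*M.as_matrix()[:,2], M.as_euler('xyz')
E
python3 - <<'E'
from g import *
for f in(1,-1):
  for a in (0,15,25,35,45,60,75,90):
    al=np.radians(a); o=[]
    for nm,g,y in [("mat",scr(-.07,0,.0525),SY),("mat_up",scr(-.07,0,.1625),SY),("back",scr(-.17,0,.0525),SY),("rear_up",rack(.08,0,.165),RY),("rear",rack(.08,0,.1275),RY),("front",rack(-.07,0,.1275),RY),("front_up",rack(-.16,0,.165),RY),("hi",rack(-.16,0,.25),RY),("dr",rack(-.03,0,.048),RY),("drout",rack(-.13,0,.048),RY),("drup",rack(-.03,0,.15),RY)]:
        q=kin.inverse_kinematics(*pose(g,y,al,f))
        o.append(nm+("-" if q is None else "+" +("" if nm not in("mat","rear") else str(np.round(q,1).tolist()))))
    print(f,a,*o)
E
```

```text
1 0 mat+[1.0, 1.0, -0.9, -1.9, -1.2, 0.0] mat_up+ back+ rear_up+ rear+[-0.2, 0.8, -1.0, -1.9, 0.3, 0.0] front- front_up- hi- dr- drout- drup-
1 15 mat+[1.0, 0.6, -1.0, -0.9, -1.1, 0.6] mat_up+ back+ rear_up+ rear+[-0.2, 0.5, -1.0, -1.3, 0.3, -0.1] front- front_up- hi- dr- drout- drup-
1 25 mat+[0.9, 0.4, -0.9, -0.5, -1.0, 0.8] mat_up+ back+ rear_up+ rear+[-0.2, 0.3, -1.0, -0.8, 0.2, -0.1] front- front_up- hi- dr- drout- drup-
1 35 mat+[0.9, 0.3, -0.9, -0.2, -0.8, 0.9] mat_up+ back+ rear_up+ rear+[-0.2, 0.2, -0.9, -0.5, 0.2, -0.1] front- front_up- hi- dr- drout- drup-
1 45 mat+[0.8, 0.2, -0.8, 0.0, -0.7, 0.9] mat_up+ back+ rear_up+ rear+[-0.2, 0.1, -0.8, -0.1, 0.2, -0.2] front+ front_up- hi+ dr+ drout- drup+
1 60 mat+[0.7, 0.2, -0.7, 0.3, -0.4, 0.9] mat_up+ back+ rear_up+ rear+[-0.1, 0.2, -0.6, 0.3, 0.1, -0.2] front+ front_up+ hi+ dr+ drout+ drup+
1 75 mat+[0.6, 0.2, -0.6, 0.6, -0.2, 0.8] mat_up+ back+ rear_up+ rear+[-0.1, 0.3, -0.3, 0.7, 0.0, -0.2] front+ front_up+ hi+ dr+ drout+ drup+
1 90 mat+[0.5, 0.3, -0.4, 0.8, 0.0, 0.7] mat_up+ back+ rear_up+ rear+[-0.1, 0.4, -0.1, 1.1, 0.0, -0
[... 623 characters left out ...]
1 45 mat+[0.8, 0.2, -0.8, 0.0, -0.7, -2.3] mat_up+ back+ rear_up+ rear+[-0.2, 0.1, -0.8, -0.1, 0.2, 3.0] front+ front_up- hi+ dr+ drout- drup+
-1 60 mat+[0.7, 0.2, -0.7, 0.3, -0.4, -2.3] mat_up+ back+ rear_up+ rear+[-0.1, 0.2, -0.6, 0.3, 0.1, 3.0] front+ front_up+ hi+ dr+ drout+ drup+
-1 75 mat+[0.6, 0.2, -0.6, 0.6, -0.2, -2.3] mat_up+ back+ rear_up+ rear+[-0.1, 0.3, -0.3, 0.7, 0.0, 3.0] front+ front_up+ hi+ dr+ drout+ drup+
-1 90 mat+[0.5, 0.3, -0.4, 0.8, 0.0, -2.4] mat_up+ back+ rear_up+ rear+[-0.1, 0.4, -0.1, 1.1, 0.0, 3.0] front+ front_up+ hi+ dr+ drout+ drup+<sys>:0: UserWarning: Gimbal lock detected. Setting third angle to zero since it is not possible to uniquely determine all angles.
```

Run:
```python
from g import *
for n,bx in(("top",(255,335,165,205)),("side",(268,338,188,240))):
    d=np.load(f"/tmp/{n}0.npz");p,W=d["p"],d["W"]
    Q=(W-RO)@R.from_euler('z',RY).as_matrix()
    m0=box(W,*bx)&(abs(Q[...,1])<.088)&(Q[...,0]>.002)&(Q[...,2]>.07)&(Q[...,2]<.1)
    for c,m in dict(a=mask(p,(16,130,90),(27,255,255)),b=mask(p,(4,100,90),(15,255,255)),c=mask(p,(0,0,150),(180,60,255))).items():
        q=Q[m&m0]; print(n,c,len(q),rect(q),"x",np.round([q[:,0].min(),q[:,0].max()],3),"y",np.round([q[:,1].min(),q[:,1].max()],3),"z",q[:,2].max().round(3))
a=np.radians(60)
env.move_pose(*pose(rack(-.08,0,.19),RY,a))
env.move_pose(*pose(rack(-.033,0,.13),RY,a))
env.move_linear(pose(rack(-.033,0,.050),RY,a)[0],rate=.1)
hand.gripper_to(.0,60); print("gap",env.get_finger_gap(),env.get_contact_force().round(1))
env.move_linear(pose(rack(-.134,0,.050),RY,a)[0],rate=.06)
print(env.get_contact_force().round(1),env.get_finger_gap(),env.get_position(),env.get_t())
env.sleep(.3)
p,W=cloud("side");cv2.imwrite("pics/side1.png",p[...,::-1])
```

```text
top a 165 (array([53.8, -3.3]), array([59. , 20.1]), 6.9) x [0.024 0.082] y [-0.016  0.01 ] z 0.091
top b 193 (array([ 64.5, -57.3]), array([65.5, 25.1]), 14.7) x [0.031 0.095] y [-0.075 -0.038] z 0.091
top c 175 (array([47.1, 51.5]), array([64.7, 22.8]), 7.4) x [0.015 0.078] y [0.037 0.065] z 0.092
side a 216 (array([51. ,  2.7]), array([168.8,  62.3]), 82.6) x [0.014 0.085] y [-0.079  0.088] z 0.093
side b 227 (array([ 53.3, -41.1]), array([72.6, 82. ]), 48.2) x [0.029 0.103] y [-0.075  0.013] z 0.093
side c 192 (array([49.6, 55.5]), array([76.8, 32. ]), 13.2) x [0.013 0.085] y [0.035 0.078] z 0.092
gap 0.015189101255350078 [-2.5  4.1  4.5]
[ 45.5  10.3 -52.7] 0.015006228140604743 [ 0.45432629 -0.01087462  0.03439055] 6.1333
```

View pics/side1.png

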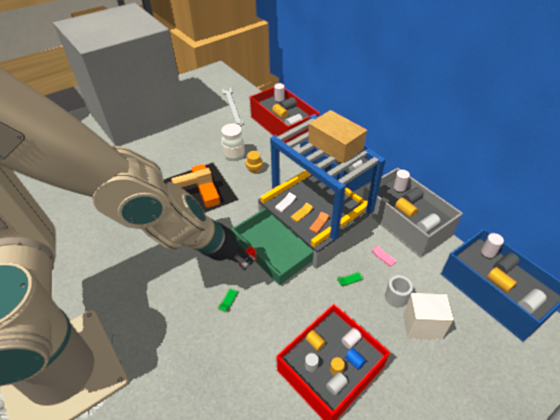

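The side view shows the drawer fully out, at about (275,245). The chips are undisturbed and the scraper is still on its mat at (205,185).

Run:
```python
from g import *
hand.gripper_to(.05)
env.move_linear(pose(rack(-.134,0,.15),RY,np.radians(60))[0],rate=.15)
env.sleep(.1); print("drawer rel",env.get_contact_force().round(1))
a=np.radians(47)
for z in(.25,.15,.15,): pass
hand.gripper_to(.06)
env.move_pose(*pose(scr(-.15,0,.14),SY,a))
env.move_linear(pose(scr(-.072,0,.0535),SY,a)[0],rate=.1)
print(env.get_contact_force().round(1))
hand.gripper_to(0,100); print("gap",env.get_finger_gap(),env.get_contact_force().round(1))
env.move_linear(pose(scr(-.072,0,.18),SY,a)[0],rate=.12)
env.sleep(.2); print("held gap",env.get_finger_gap(),env.get_contact_force().round(1),env.get_t())
for n in("side","top"):
    p,W=cloud(n);cv2.imwrite(f"pics/{n}2.png",p[...,::-1]);np.savez(f"/tmp/{n}2.npz",p=p,W=W)
T,M=env.get_position(),R.from_euler('xyz',env.get_tcp_rot()); print(T)
for n in("side","top"):
    d=np.load(f"/tmp/{n}2.npz");p,W=d["p"],d["W"]
    rep("block",W,mask(p,(3,180,60),(14,255,255))&(abs(W[...,0]-.5)<.12)&(abs(W[...,1]-.3)<.12),.08,.3)
    q=W[mask(p,(3,180,60),(14,255,255))&(abs(W[...,0]-.5)<.12)&(abs(W[...,1]-.3)<.12)&(W[...,2]>.08)]
    print(n,len(q), q[:,2].min(),q[:,2].max())
for g in[(-.075,.25),(-.075,.15),(.052,.15),(.052,.1275),(-.065,.1275)]:
    print(g,kin.inverse_kinematics(*pose(rack(g[0]-.002,0,g[1]),RY,a)) is not None)
```

```text
drawer rel [-0.7 -1.   0.7]
[-0.2  0.4  0.2]
gap 0.022947927296099215 [-4.1  1.1  4.4]
held gap 0.02277666210996164 [-0.2 -0.1 -2.6] 12.6083
[0.44837544 0.31105997 0.16948167]
block 176 (array([504.1, 294.7]), array([159.4,  38.8]), 76.7) med [486.  223.  147.1]
side 176 0.12949752733513054 0.16062753230241233
block 366 (array([506.2, 295.3]), array([152.8,  41.1]), 76.6) med [500.7 268.  157.2]
top 366 0.12916330380519092 0.16674387454556738
(-0.075, 0.25) True
(-0.075, 0.15) True
(0.052, 0.15) True
(0.052, 0.1275) True
(-0.065, 0.1275) True
```

View pics/side2.png

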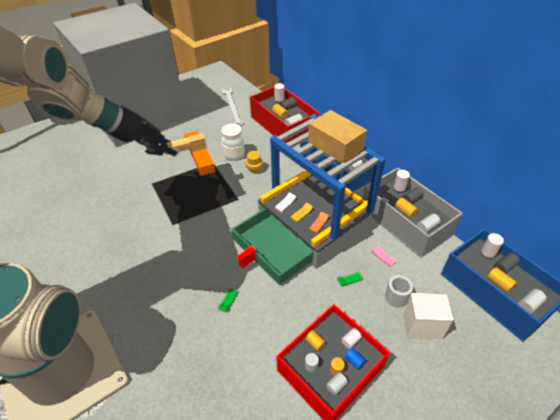

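The side view shows the scraper held level over the mat at (200,160), with the drawer still open. Next I carry it in over the chips and lower it behind them.

Run:
```python
from g import *
a=np.radians(47); GX=-.072
def P(bx,bz,by=-.003): return pose(rack(bx+GX,by,bz+.0535),RY,a)
w=pose(rack(-.12,.13,.24),np.radians(-4),a)
print(kin.inverse_kinematics(*w) is not None)
env.move_pose(*w)
env.move_pose(*P(0,.19))
env.move_linear(P(0,.100)[0],rate=.12)
F0=env.get_contact_force(); print(F0.round(1))
env.move_linear(P(.122,.100)[0],rate=.1)
print("in",env.get_contact_force().round(1),env.get_finger_gap())
for z in(.090,.082,.078,.0765,.075,.0735,.072):
    env.move_linear(P(.122,z)[0],rate=.04); f=env.get_contact_force()-F0; print(z,f.round(1))
    if f[2]>4: break
    if abs(f[0])>15: break
print(env.get_t())
for n in("side","top"):
    p,W=cloud(n);cv2.imwrite(f"pics/{n}3.png",p[...,::-1])
    if n=="side": cv2.imwrite("pics/side3c.png",cv2.resize(p[120:290,200:400,::-1],None,fx=3.5,fy=3.5,interpolation=2))
```

```text
True
[-0.   0.8 -2.3]
in [ 0.4 -0.3 -2.3] 0.022603426226668825
0.09 [ 0.1 -0.5 -0.2]
0.082 [-0.4 -0.5 -0.9]
0.078 [ 0.1 -1.   0. ]
0.0765 [ 0.1 -1.3  0.1]
0.075 [-0.3 -0.9  1.1]
0.0735 [-3.  -0.9  6.2]
18.2167
```

View pics/side3c.png

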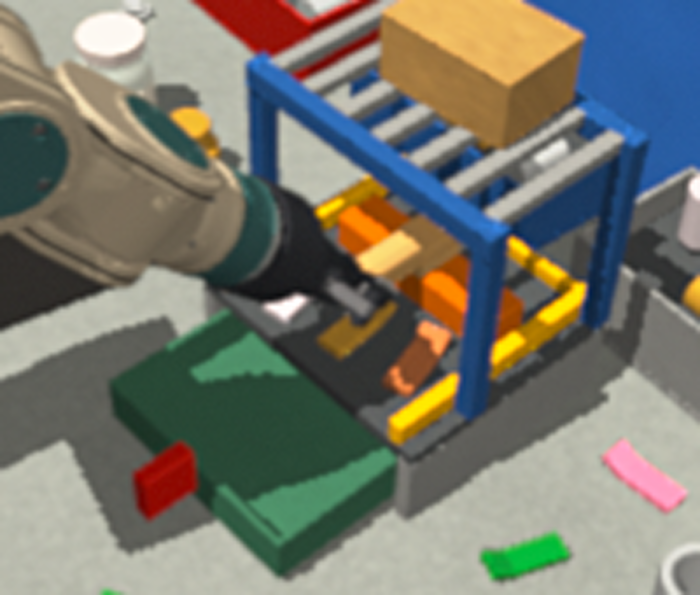

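The crop shows the block lowered behind all three chips, with the gripper clear of the shelf and the chips. Now I pull.

Run:
```python
from g import *
a=np.radians(47); GX=-.072
def P(bx,bz,by=-.003): return pose(rack(bx+GX,by,bz+.0535),RY,a)
for x in(.09,.06,.04,.025,.008):
    env.move_linear(P(x,.0742)[0],rate=.06); print(x,env.get_contact_force().round(1),env.get_finger_gap())
env.sleep(.3)
p,W=cloud("side");cv2.imwrite("pics/side4.png",cv2.resize(p[120:290,200:400,::-1],None,fx=3.5,fy=3.5,interpolation=2))
print(env.get_t())
```

```text
0.09 [-9.2 -0.7 14.4] 0.02310997487605991
0.06 [-9.1 -0.7 15.9] 0.02277771479291803
0.04 [-6.7 -0.2 14.8] 0.022801919329811092
0.025 [-6.6 -0.5 15.6] 0.022842020692709707
0.008 [-8.  -1.4 17.3] 0.02260176642582708
21.3167
```

View pics/side4.png

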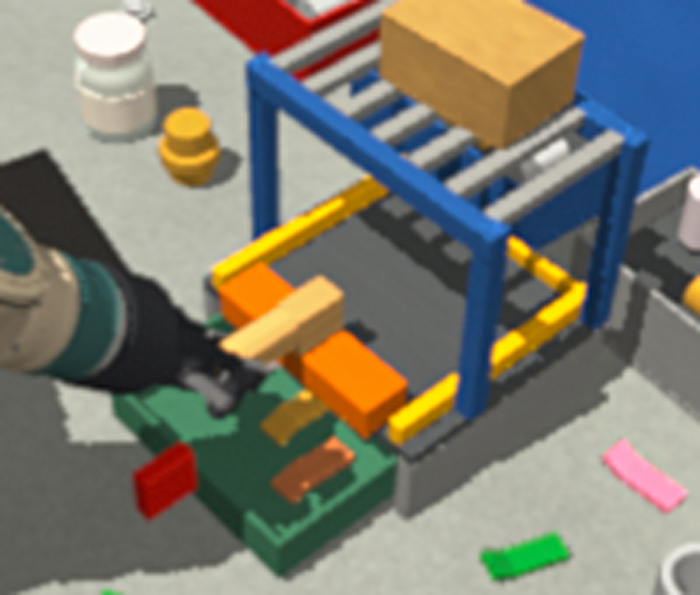

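The brass and copper chips lie in the drawer at (290,420) and (315,470). The aluminium one is hidden by the gripper, so I lift clear and look again.

Run:
```python
from g import *
a=np.radians(47); GX=-.072
def P(bx,bz,by=-.003): return pose(rack(bx+GX,by,bz+.0535),RY,a)
env.move_linear(P(.008,.19)[0],rate=.12)
env.move_pose(*pose(rack(-.12,.13,.24),np.radians(-4),a))
env.move_pose(*pose(scr(GX,0,.18),SY,a))
env.sleep(.2); print(env.get_contact_force().round(1),env.get_t())
for n in("side","top"):
    p,W=cloud(n);np.savez(f"/tmp/{n}5.npz",p=p,W=W)
    rep("block "+n,W,mask(p,(3,180,60),(14,255,255))&(abs(W[...,0]-.5)<.12)&(abs(W[...,1]-.3)<.12),.08,.3)
    q=W[mask(p,(3,180,60),(14,255,255))&(abs(W[...,0]-.5)<.12)&(abs(W[...,1]-.3)<.12)&(W[...,2]>.08)];print("low",np.percentile(q[:,2],[0,2,98]))
    if n=="side": cv2.imwrite("pics/side5.png",cv2.resize(p[120:290,150:400,::-1],None,fx=3.2,fy=3.2,interpolation=2))
```

```text
[ 0.2  0.1 -2.2] 24.1167
block side 179 (array([504.5, 294.6]), array([158.6,  39.7]), 77.9) med [486.8 222.6 148.6]
low [0.13111395 0.13210586 0.16187496]
block top 340 (array([507.3, 294.8]), array([154.5,  41.1]), 76.3) med [501.4 265.5 158.5]
low [0.1343277  0.13748478 0.16268539]
```

View pics/side5.png

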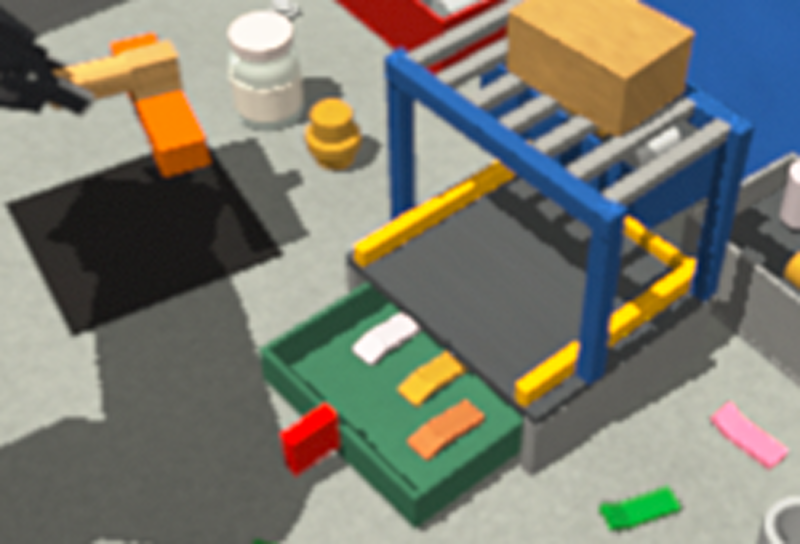

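All three chips lie in the open drawer at (385,338), (432,378) and (445,430) in the crop, and the deck is clear. Now I set the scraper down.

Run:
```python
from g import *
a=np.radians(47); GX=-.072
F0=env.get_contact_force()
env.move_linear(pose(scr(GX,0,.0615),SY,a)[0],rate=.1)
for z in np.arange(.058,.048,-.0012):
    env.move_linear(pose(scr(GX,0,z),SY,a)[0],rate=.03); f=env.get_contact_force()-F0
    if f[2]>3: break
print(z,f.round(1))
hand.gripper_to(.06); env.sleep(.2)
print(env.get_contact_force().round(1))
env.move_linear(pose(scr(-.16,0,.15),SY,a)[0],rate=.12)
env.move_linear(pose(scr(-.16,0,.25),SY,a)[0],rate=.15)
env.sleep(.3)
p,W=cloud("side");cv2.imwrite("pics/side6.png",p[...,::-1])
for n in("side","top"):
    p,W=cloud(n)
    near=(abs(W[...,0]-.5)<.12)&(abs(W[...,1]-.3)<.12)
    rep("block "+n,W,mask(p,(3,180,60),(14,255,255))&near,.028,.045)
    q=rep("handle "+n,W,mask(p,(8,60,60),(20,190,255))&near,.06,.08)
    A=np.c_[q[:,:2],np.ones(len(q))];print("tilt",np.linalg.lstsq(A,q[:,2],rcond=None)[0].round(3))
print(env.get_contact_force().round(1),env.get_t())
```

```text
0.053200000000000004 [-2.9 -1.3  5.5]
[ 0.7 -0.1  0.1]
block side 66 (array([505.9, 295.7]), array([156.5,  40.2]), 76.5) med [503.5 258.4  32.5]
handle side 267 (array([471.7, 304.1]), array([ 31.1, 109.9]), 80.4) med [465.  301.1  68.1]
tilt [0.039 0.146 0.005]
block top 446 (array([507. , 297.9]), array([156.4,  40.3]), 76.6) med [504.  271.5  32.7]
handle top 333 (array([475.1, 303.8]), array([ 26.1, 106.2]), 76.8) med [475.4 303.3  67.4]
tilt [0.012 0.04  0.049]
[0.2 0.  0.2] 29.975
```

View pics/side6.png

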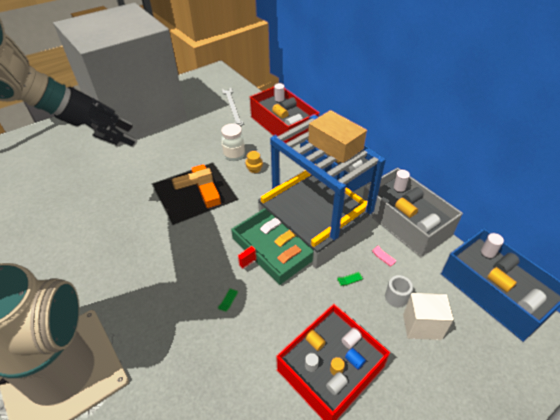

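The picture shows the scraper flat on its mat at (197,184), the three chips in the open drawer at (280,240), the gripper clear, and everything else where it was.

```bash
python3 -c "
from h import *
print(job.hand_in())"
```

```text
the job is handed in; nothing more can be done
None
```

The job is handed in after about 30 s of the 64 s: the drawer is out at its stop, all three chips are in it, the scraper is flat on its mat, and nothing else was seen to move; no verdict came back.

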